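Slide a blank label plate out over the end of the display ledge

ROBOT

A 7-joint arm with a two-finger parallel gripper is mounted at the origin on the work surface. World frame = base frame: x ahead of the robot, y to its left, z up, the work surface at z = 0. Lengths are in m, angles in rad, forces in N, time in s.
With the tool pointing down it reaches from about 0.425 to 0.875 m from the base axis. Payload 4.7 kg.
Tool frame: the origin (TCP) lies on the centre line of the jaws, within the pads' length; the fingertips stand 19 mm ahead of it and the grasp point (between the pads) is the TCP; x points along the fingers, z is the direction in which the jaws open and shut, and the axes are right-handed (so a half turn about x gives the same grasp; the last joint's range is limited). The gripper opens to 87 mm and grips with 3 to 60 N. Pads are 19 mm wide; open, the fingers measure 117 mm over their backs; the gripper's body (75 mm by 190 mm) begins 51 mm behind the grasp point.
Start: joints at [-1.184, 0.321, -0.07, 1.45, 0.023, 1.371, -0.057], TCP at [0.237, 0.605, 0.242] pointing down, gripper open.
Joint ranges: [-2.86, 2.86], [-0.3, 2.09], [-1.38, 1.24], [0.06, 2.45], [-1.56, 4.7], [0.09, 2.05], [-2.69, 2.69]. Speed limits (rad/s): [2.57, 2.57, 3.14, 3.14, 3.14, 3.14, 3.14].

INTERFACE

Orientations are given as a rotation vector (axis times angle).
In Python, from bench import get_state, get_image, camera_info, close_job gives the robot as it stands.
- The arm moves only by the tool jog_arm, never from a script. Its argument "targets" is a list of rows, each a list of 7 numbers: the turn, a rotation vector about the tool's x, y, z in degrees, then the shift along the tool's x, y, z in cm, then the finger opening in cm, from 0 to 8.7. In form: [[wx, wy, wz, tx, ty, tz, jaw], ...]. A call has 1 to 10 rows; each row shifts and turns the commanded pose from where the row before left it, along the tool's axes as they then stand; what a row does not reach is not made up. A row lasts 1/8 s, in which the tool goes at most 62.5 mm and 10.7 degrees, less where a joint would pass 70% of its speed; a pose out of reach is approached as far as the arm can. A call is refused whole if a number of a shift passes 6.25 or a number of a turn 10.7, either way. A call with a gripper value outside its range is refused whole. The fingers move at their own pace and stop on an object; "squeeze" is the grip in N (left out, the last holds). Time passes only in rows, so rows that do not move let the fingers close. It gives the time, the measured TCP pose, the force and the opening at its end, in the units of the state.
- get_state(): the state, without advancing time (a new reading comes with each control period).
- get_image(name): name is "scene" or "top" or "wrist"; returns (picture, depth): 480x640x3 uint8, red, green, blue; 480x640 float32, m along the optical axis (not along the pixel's ray), 0 where there is no reading.
- camera_info(name): a dict with "intrinsics" (3x3 intrinsics, pixels), "k1" (the pictures are not rectified: a ray, as slopes to the right and down, at radius r is drawn at 1 + k1 r^2 times it, then the intrinsics apply), "world_from_camera" (4x4, takes a point from camera to world coordinates); the wrist camera has in their place "mount" (4x4, takes a point from camera to tool coordinates, whose origin is the TCP and whose axes are the tool frame's). Camera axes: x right, y up, looking along -z (the intrinsics and any distortion apply to the point x, -y, -z); pixel columns grow to the right and rows downward; lengths in m; the calibration is good to about 2 mm. A picture is of the moment at which its call begins: read the wrist's pose just before it. camera_info takes no time and is no camera call.
- close_job(): hands the job in, once; it reports no verdict.
The state is a dict: "time": time; "joint_positions": joint angles; "qd": joint speeds; "joint_torque": joint torques, N m; "position": TCP position; "tool_rot": TCP orientation; "ft_force": force on the tool from outside, world axes, zero at the start; "torque": the same for the moment, N m; "grip_width": opening from 0.0 (shut) to 1.0 (fully open).
Only numpy, scipy, OpenCV 4.12 (cv2) and the standard library are available. Lean on these libraries where they do the work, as an engineer would, in place of code of your own. Each camera call takes 0.05 s, during which the arm holds its last target.

TASK

On the pharmacy counter's display ledge lie a green and a white blank label plate: push the green one outward along the ledge with your fingertips, over the end that is nearer to it, until about a third of its length sticks out beyond that end, so that the pharmacist can later take it by its edge. Only push it, never pick it up, and leave it lying flat on the ledge and roughly straight along it. Do not disturb the white plate, the two bottles or the jar.

Things in the scene. Friction and masses are not known exactly. Their poses are not given: they have to be found in the camera images.
- ledge: Fixed light wooden ledge, board 440 mm long (own y), 140 deep (own x), 18 thick on white supports, flat top 60 mm above the counter. Origin: centre of its footprint at counter height; x to its rear (away from the robot), z up. Both ends (y = +220, -220 mm) are open. A dark guide strip 10 mm thick stands 12 mm above the top along the whole rear edge (x +60 to +70 mm).
- green_plate: Loose green plastic label plate, blank, 120 mm long (its own y), 70 mm wide (its own x), 6 mm thick, about 65 g, lying flat on one half of the ledge, nearly parallel to it, wholly on the board. Origin at the centre of its underside, z up. It slides when an end is pushed and tips off if half of it sticks out.
- white_plate: Loose white plastic label plate of the same size and axes, lying on the other half of the ledge; the two facing plate ends are 90 mm or more apart. To be left alone.
- brown_bottle: Amber bottle with a black cap, 48 mm across, 115 mm tall, standing loose on the counter between ledge and robot. Origin at the centre of its foot. To be left alone.
- white_bottle: White bottle, 44 mm across, 100 mm tall, standing loose on the counter between ledge and robot. Origin at the centre of its foot. To be left alone.
- jar: Blue jar with a white lid, 52 mm across, 50 mm tall, standing loose on the counter behind the ledge. Origin at the centre of its foot. To be left alone.
Things that resemble listed ones, but are neither listed nor needed, are in the scene too. There is more than one size of the green_plate; the one meant has the size given above.

How it is judged:
By the outcome, as a careful person would: the job done as asked, in the order asked, and still so for the second after the job is handed in, with the robot touching nothing.
It also fails if it takes over 35 s, if anything falls off the work surface, if the arm or the gripper's body presses on something with over 40 N, if the wrist force passes 120 N, or if a joint passes its speed limit or range.

## Working session

There is one attempt and no reset: what is moved stays moved. The work goes in short steps, Python scripts to look and compute and a tool call to move; the robot and the scene stay as the last step left them, time stands still between calls to the robot, and variables do not carry over. Pictures are saved under pics/ and viewed, and the job is handed in when it is done.

Besides the shell and the picture viewer there is one more tool, called by a JSON object that holds its "fn" and its "kwargs". jog_arm: Moves the arm, as the interface text tells. Its arguments: {"type":"object","properties":{"targets":{"type":"array"},"squeeze":{"type":"number"}},"required":["targets"]}

```bash
ls; mkdir -p pics
python3 - <<'E'
from bench import *
import cv2,numpy as np
s=get_state();print(s)
for n in("scene","top"):
    p,d=get_image(n);cv2.imwrite(f"pics/{n}0.png",p[:,:,::-1]);np.savez(f"pics/{n}0.npz",p=p,d=d)
    c=camera_info(n);print(n,c)
print(camera_info("wrist"))
E
```

```text
pics
{'time': 0.0, 'joint_positions': array([-1.18388835,  0.32184889, -0.07011394,  1.4516637 ,  0.02259899,
        1.37079739, -0.05689341]), 'qd': array([ 5.05133510e-05, -1.76507312e-04, -8.91620002e-04, -1.48011077e-04,
       -1.05645882e-03, -5.32072529e-04, -6.55643572e-05]), 'joint_torque': array([-6.13786688e-05, -4.91290069e+01, -4.03837077e-01, -3.12521124e+01,
       -6.36851834e-02,  4.37316787e-02,  1.98548432e-04]), 'position': array([0.23659114, 0.60486065, 0.24045057]), 'tool_rot': array([-0.93155809,  1.3643757 ,  0.9296451 ]), 'ft_force': array([-0.5468147 ,  0.40885466, -0.48575842]), 'torque': array([-0.05276369,  0.0159144 , -0.02888117]), 'grip_width': 1.0045526240678926}
scene {'intrinsics': array([[444.22930054,   0.        , 320.14578608],
       [  0.        , 444.22930054, 240.23457081],
       [  0.        ,   0.        ,   1.        ]]), 'k1': -0.07773115055470352, 'world_from_camera': array([[-0.82894687, -0.35185858,  0.43479033,  0.88330171],
       [ 0.55910785, -0.54304071,  0.62650235,  0.49031759],
       [ 0.01566862,  0.76243185,  0.64687879, 
[... 395 characters left out ...]
-0.02313846, -0.02905082],
       [-0.02502701,  0.12685019,  0.99160611,  0.80533957],
       [ 0.        ,  0.        ,  0.        ,  1.        ]])}
{'intrinsics': array([[373.55210348,   0.        , 321.58314983],
       [  0.        , 373.55210348, 237.2166389 ],
       [  0.        ,   0.        ,   1.        ]]), 'k1': -0.061669052192333304, 'mount': array([[ 7.03977785e-04,  2.63332965e-01, -9.64704750e-01,
        -1.43069655e-01],
       [-9.70106585e-04,  9.64704715e-01,  2.63332247e-01,
         7.03694887e-02],
       [ 9.99999282e-01,  7.50486378e-04,  9.34591732e-04,
         2.79526879e-04],
       [ 0.00000000e+00,  0.00000000e+00,  0.00000000e+00,
         1.00000000e+00]])}
```

View pics/top0.png

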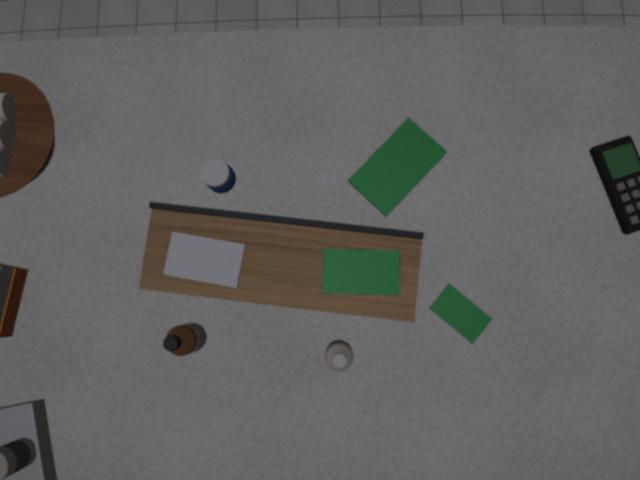

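View pics/scene0.png

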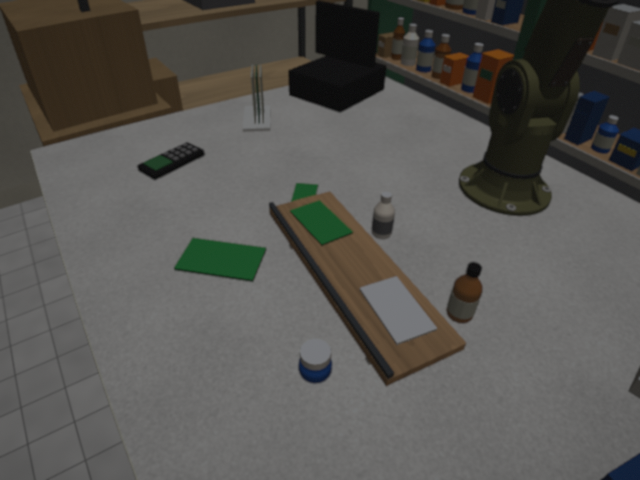

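Top view: the green plate lies on the ledge at about (322–400, 248–296), near the right end (~(418, 278)). The white plate is at (165–245, 233–288). The other two greens lie on the counter. Next I'll measure the corners.

```bash
cat > h.py <<'E'
import numpy as np,cv2
from bench import *
def ray(c,u,v):
    K=c["intrinsics"];pt=np.array([[[u,v]]],float)
    q=cv2.undistortPoints(pt,K,np.array([c["k1"],0,0,0.]))[0,0]
    return np.array([q[0],-q[1],-1.])
def atz(c,T,u,v,z):
    d=T[:3,:3]@ray(c,u,v);o=T[:3,3];return o+d*(z-o[2])/d[2]
def dep(c,T,u,v,d): return T[:3,3]+T[:3,:3]@(ray(c,u,v)*d)
def green_corners(p,roi,col="g"):
    x0,y0,x1,y1=roi;h=cv2.cvtColor(p[y0:y1,x0:x1],cv2.COLOR_RGB2HSV)
    m=((h[...,0]>45)&(h[...,0]<80)&(h[...,1]>110)).astype(np.uint8) if col=="g" else ((h[...,1]<40)&(h[...,2]>110)).astype(np.uint8)
    cs,_=cv2.findContours(m,cv2.RETR_EXTERNAL,cv2.CHAIN_APPROX_NONE);k=max(cs,key=cv2.contourArea)
    return cv2.boxPoints(cv2.minAreaRect(k))+[x0,y0],cv2.approxPolyDP(k,6,True)[:,0]+[x0,y0]
E
python3 - <<'E'
from h import *
for n in("top","scene"):
    z=np.load(f"pics/{n}0.npz");p,d=z["p"],z["d"];c=camera_info(n);T=c["world_from_camera"]
    roi=(310,238,410,303) if n=="top" else (285,200,355,246)
    b,a=green_corners(p,roi);print(n,a.tolist())
    for u,v in a:
        print("green z.066",atz(c,T,u,v,.066).round(4))
    u,v=a.mean(0).astype(int);print("depth centre",dep(c,T,u,v,d[v,u]).round(4))
    x0,y0,x1,y1=(130,190,440,340) if n=="top" else (260,180,480,390)
    cv2.imwrite(f"pics/{n}crop.png",cv2.resize(cv2.convertScaleAbs(p[y0:y1,x0:x1,::-1],alpha=1.6),None,fx=2.5,fy=2.5,interpolation=cv2.INTER_CUBIC))
E
```

```text
top [[324, 251], [325, 292], [398, 293], [397, 251]]
green z.066 [ 0.5294 -0.0112  0.066 ]
green z.066 [ 0.4655 -0.012   0.066 ]
green z.066 [ 0.4623 -0.125   0.066 ]
green z.066 [ 0.5276 -0.1255  0.066 ]
depth centre [ 0.4973 -0.0686  0.0641]
scene [[291, 210], [322, 244], [351, 232], [319, 201]]
green z.066 [ 0.5279 -0.1252  0.066 ]
green z.066 [ 0.5342 -0.0065  0.066 ]
green z.066 [ 0.4695 -0.0054  0.066 ]
green z.066 [ 0.4641 -0.1207  0.066 ]
depth centre [ 0.4991 -0.0651  0.0655]
```

View pics/topcrop.png

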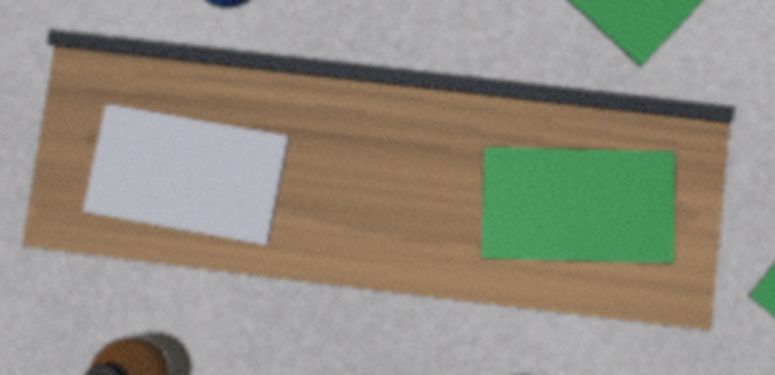

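View pics/scenecrop.png

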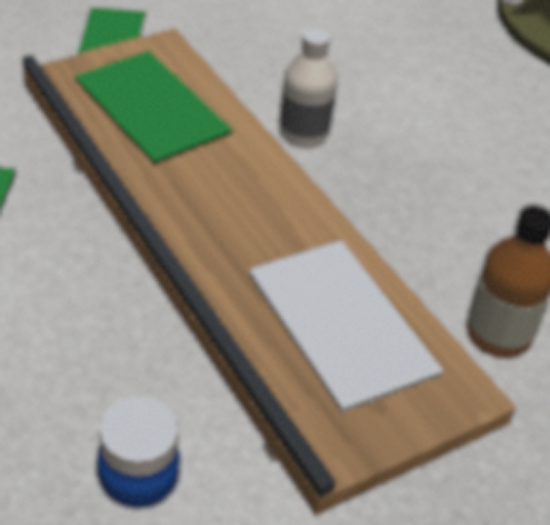

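Run:
```python
from h import *
def go(n,off,items):
    c=camera_info(n);T=c["world_from_camera"]
    for k,u,v,z in items: print(n,k,atz(c,T,u/2.5-.3+off[0],v/2.5-.3+off[1],z)[:2].round(4))
go("top",(130,190),[("g rear-in",484,148,.066),("g rear-out",674,151,.066),("g fr-out",673,263,.066),("g fr-in",482,258,.066),
("w",104,104,.066),("w",288,135,.066),("w",268,244,.066),("w",83,212,.066),
("L front+y",24,246,.06),("L front-y",710,328,.06),("L strip-y",735,107,.072),("L strip+y",50,30,.072),("L stripfoot-y",730,121,.06)])
go("scene",(260,180),[("g rear-out",76,76,.066),("g fr-out",151,51,.066),("g fr-in",232,130,.066),("g rear-in",155,162,.066),
("w",249,269,.066),("w",343,241,.066),("w",441,371,.066),("w",344,408,.066),
("L fr-y",177,29,.06),("L fr+y",514,408,.06),("Lstrip-y",25,58,.072),("Lstrip+y",328,489,.072)])
z=np.load("pics/top0.npz");d=z["d"];c=camera_info("top");T=c["world_from_camera"]
for u,v in [(360,272),(300,270),(408,285),(205,260),(340,340),(339,360),(172,343),(217,170)]:
    print((u,v),dep(c,T,u,v,np.median(d[v-1:v+2,u-1:u+2])).round(3))
c=camera_info("scene");z=np.load("pics/scene0.npz")["d"];T=c["world_from_camera"]
for u,v in [(386,197),(383,230),(475,269),(464,310),(316,352)]:
    print("sc",(u,v),dep(c,T,u,v,np.median(z[v-1:v+2,u-1:u+2])).round(3))
```

```text
top g rear-in [ 0.5327 -0.0102]
top g rear-out [ 0.5289 -0.1291]
top g fr-out [ 0.4593 -0.1263]
top g fr-in [ 0.4641 -0.0081]
top w [0.5647 0.2326]
top w [0.5429 0.1136]
top w [0.4745 0.1258]
top w [0.4959 0.2443]
top L front+y [0.4749 0.2845]
top L front-y [ 0.4189 -0.1488]
top L strip-y [ 0.5553 -0.1672]
top L strip+y [0.6124 0.2673]
top L stripfoot-y [ 0.548 -0.166]
scene g rear-out [ 0.5296 -0.1259]
scene g fr-out [ 0.4604 -0.1221]
scene g fr-in [ 0.4666 -0.0046]
scene g rear-in [ 0.5355 -0.0057]
scene w [0.5439 0.1156]
scene w [0.4752 0.1299]
scene w [0.4992 0.2458]
scene w [0.5658 0.2337]
scene L fr-y [ 0.4189 -0.144 ]
scene L fr+y [0.4784 0.2872]
scene Lstrip-y [ 0.5554 -0.1616]
scene Lstrip+y [0.612  0.2722]
(360, 272) [ 0.496 -0.067  0.065]
(300, 270) [0.501 0.027 0.059]
(408, 285) [ 0.474 -0.142  0.06 ]
(205, 260) [0.518 0.177 0.065]
(340, 340) [ 0.387 -0.034  0.017]
(339, 360) [ 0.366 -0.032  0.1  ]
(172, 343) [0.394 0.211 0.114]
(217, 170) [0.668 0.164 0.05 ]
sc (386, 197) [ 0.372 -0.024  0.098]
sc (383, 230) [ 0.379 -0.013  0.026]
sc (475, 269) [0.4   0.22  0.115]
sc (464, 310) [0.41  0.23  0.035]
sc (316, 352) [0.666 0.172 0.049]
```

```bash
cat >> h.py <<'E'
from scipy.spatial.transform import Rotation as Ro
U=np.array([-.1325,-.9912,0]);RR=np.array([.9912,-.1325,0])
def want(sign=1):
    x=np.array([0,0,-1.]);z=sign*RR;return np.stack([x,np.cross(z,x),z],1)
def togo(p,sign=1):
    s=get_state();R=Ro.from_rotvec(s["tool_rot"]).as_matrix()
    print("t",s["time"],"pos",s["position"].round(4),"F",s["ft_force"].round(2),"w",round(s["grip_width"],3))
    print("turn deg",np.degrees(Ro.from_matrix(R.T@want(sign)).as_rotvec()).round(2))
    d=np.array(p)-s["position"];print("shift now-tool cm",(100*R.T@d).round(2),"in wanted-tool",(100*want(sign).T@d).round(2))
    return R
E
python3 - <<'E'
from h import *
for sg in(1,-1): R=togo([.503,.022,.18],sg)
print(R.round(3)); print(want(1),want(-1))
E
```

```text
t 0.1 pos [0.2366 0.6049 0.2406] F [-0.61 -0.54 -0.5 ] w 1.002
turn deg [ 7.625e+01 -8.000e-02  7.000e-02]
shift now-tool cm [  6.14 -46.04 -44.57] in wanted-tool [  6.06 -54.25  34.13]
t 0.1 pos [0.2366 0.6049 0.2406] F [-0.61 -0.54 -0.5 ] w 1.002
turn deg [-1.0375e+02 -7.0000e-02 -9.0000e-02]
shift now-tool cm [  6.14 -46.04 -44.57] in wanted-tool [  6.06  54.25 -34.13]
[[-0.001 -0.931  0.364]
 [-0.002  0.364  0.931]
 [-1.    -0.    -0.002]]
[[ 0.      0.1325  0.9912]
 [ 0.      0.9912 -0.1325]
 [-1.      0.      0.    ]] [[ 0.     -0.1325 -0.9912]
 [ 0.     -0.9912  0.1325]
 [-1.     -0.     -0.    ]]
```

{"fn": "jog_arm", "kwargs": {"targets": [[7.6,0,0,0,0,0,3.5],[7.6,0,0,0,0,0,3.5],[7.6,0,0,0,0,0,3.5],[7.6,0,0,0,0,0,3.5],[7.6,0,0,0,0,0,3.5],[7.6,0,0,0,0,0,3.5],[7.6,0,0,0,0,0,3.5],[7.6,0,0,0,0,0,3.5],[7.6,0,0,0,0,0,3.5],[7.6,0,0,0,0,0,3.5]]}}

```text
time: 1.35
position: [0.2366, 0.6051, 0.2409]
tool_rot: [0.103, 1.569, -0.105]
ft_force: [-0.3, -0.9, -0.8]
grip_width: 0.4
```

{"fn": "jog_arm", "kwargs": {"targets": [[0,0,0,0,-3.9,2.4,3.5],[0,0,0,0,-3.9,2.4,3.5],[0,0,0,0,-3.9,2.4,3.5],[0,0,0,0,-3.9,2.4,3.5],[0,0,0,0,-3.9,2.4,3.5],[0,0,0,0,-3.9,2.4,3.5],[0,0,0,0,-3.9,2.4,3.5],[0,0,0,0,-3.9,2.4,3.5],[0,0,0,0,-3.9,2.4,3.5],[0,0,0,0,-3.9,2.4,3.5]]}}

```text
time: 2.6
position: [0.4251, 0.1863, 0.2413]
tool_rot: [0.101, 1.569, -0.101]
ft_force: [1.1, 0.9, -0.1]
grip_width: 0.4
```

Run:
```python
from h import *
togo([.503,.022,.18]);print(get_state()["joint_positions"].round(3))
```

```text
t 2.6 pos [0.4251 0.1863 0.2413] F [ 1.06  0.95 -0.14] w 0.4
turn deg [ 0.26 -0.02 -0.  ]
shift now-tool cm [  6.13 -15.29   9.84] in wanted-tool [  6.13 -15.25   9.9 ]
[-0.926 -0.099  0.43   1.904  0.042  1.328 -0.636]
```

{"fn": "jog_arm", "kwargs": {"targets": [[0,0,0,0,-3.0,2.0,3.5],[0,0,0,0,-3.0,2.0,3.5],[0,0,0,1.5,-3.1,2.0,3.5],[0,0,0,2.3,-3.1,2.0,3.5],[0.3,0,0,2.3,-3.0,1.9,3.5],[0,0,0,0,0,0,3.5]]}}

```text
time: 3.35
position: [0.5027, 0.021, 0.1787]
tool_rot: [0.107, 1.571, -0.112]
ft_force: [-0.7, -0.1, 0.4]
grip_width: 0.402
```

Run:
```python
from h import *
R=togo([.503,.022,.082]);s=get_state()
p,d=get_image("wrist");cv2.imwrite("pics/w1.png",p[:,:,::-1])
```

```text
t 3.35 pos [0.5027 0.021  0.1787] F [-0.66 -0.09  0.39] w 0.402
turn deg [-0.37 -0.17  0.17]
shift now-tool cm [9.67 0.13 0.05] in wanted-tool [9.67 0.1  0.02]
```

View pics/w1.png

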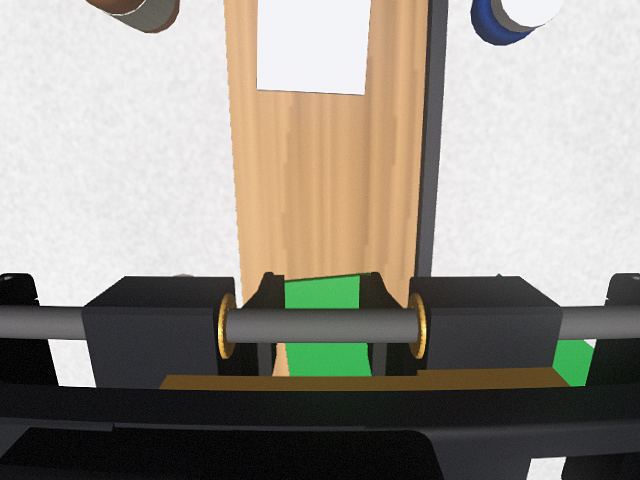

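The wrist picture shows the ledge with the strip on the right and the white plate above at (313, 45). The green plate's inner edge runs between the fingers at (285–360, 280–274). I'll check this against the top and scene measurements.

Run:
```python
from h import *
s=get_state();c=camera_info("wrist");B=np.eye(4);B[:3,:3]=Ro.from_rotvec(s["tool_rot"]).as_matrix();B[:3,3]=s["position"];T=B@c["mount"]
for u,v,z in[(285,281,.066),(360,274,.066),(257,90,.066),(365,95,.066),(240,240,.06),(232,100,.06),(418,240,.06),(425,130,.06)]: print(u,v,atz(c,T,u,v,z).round(4))
```

```text
285 281 [ 0.473  -0.0049  0.066 ]
360 274 [ 0.5284 -0.007   0.066 ]
257 90 [0.4763 0.1285 0.066 ]
365 95 [0.5455 0.1157 0.066 ]
240 240 [0.4446 0.029  0.06  ]
232 100 [0.4577 0.1255 0.06  ]
418 240 [0.5738 0.0111 0.06  ]
425 130 [0.5843 0.0883 0.06  ]
```

Consistent within 3 mm. I'll descend in the gap behind the green plate.

{"fn": "jog_arm", "kwargs": {"targets": [[0,0,0,2.5,0,0,3.5],[0,0,0,2.5,0,0,3.5],[0,0,0,2.0,0,0,3.5],[0,0,0,1.2,0,0,3.5],[0,0,0,0.8,0,0,3.5],[0,0,0,0.6,0,0,3.5],[0,0,0,0,0,0,3.5]]}}

```text
time: 4.28
position: [0.5036, 0.0245, 0.0846]
tool_rot: [0.105, 1.568, -0.105]
ft_force: [-0.3, -0.1, 0.9]
grip_width: 0.403
```

Run:
```python
from h import *
R=togo([.497,-.0667,.082])
p,d=get_image("scene");cv2.imwrite("pics/s2.png",cv2.resize(p[150:390,240:560,::-1],None,fx=2.4,fy=2.4))
```

```text
t 4.275 pos [0.5036 0.0245 0.0846] F [-0.32 -0.12  0.92] w 0.403
turn deg [-0.04 -0.   -0.  ]
shift now-tool cm [ 0.26 -9.12  0.56] in wanted-tool [ 0.26 -9.13  0.56]
```

View pics/s2.png

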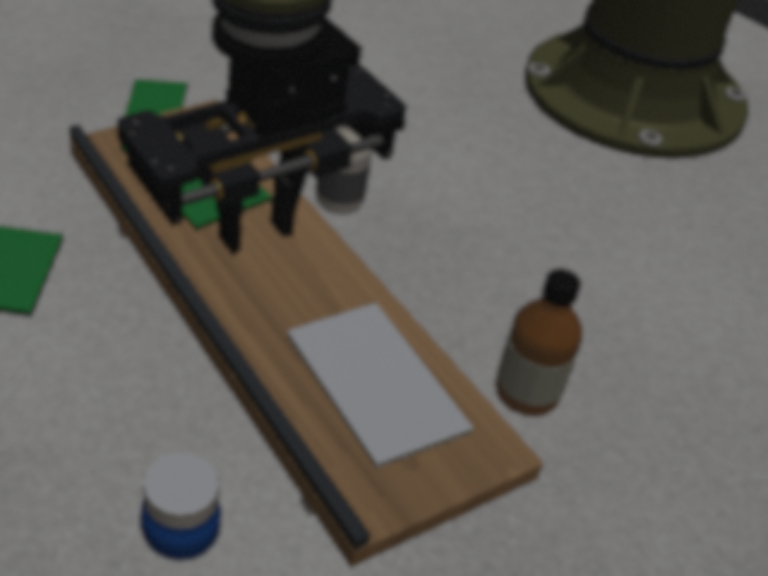

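Fingers sit on the board just behind the plate's inner end, clear of everything. Lowering slightly and beginning the push.

{"fn": "jog_arm", "kwargs": {"targets": [[0,0,0,0.25,0,0.3,3.5],[0,0,0,0,-0.6,0,3.5],[0,0,0,0,-0.6,0,3.5],[0,0,0,0,-0.6,0,3.5],[0,0,0,0,-0.5,0,3.5],[0,0,0,0,-0.5,0,3.5],[0,0,0,0,-0.5,0,3.5],[0,0,0,0,-0.5,0,3.5],[0,0,0,0,0,0,3.5]]}}

```text
time: 5.45
position: [0.5014, -0.0142, 0.0821]
tool_rot: [0.105, 1.568, -0.106]
ft_force: [-0.0, 0.2, 0.1]
grip_width: 0.403
```

Run:
```python
from h import *
R=togo([.497,-.0667,.082])
p,d=get_image("wrist");cv2.imwrite("pics/w3.png",p[:,:,::-1])
p,d=get_image("top");cv2.imwrite("pics/t3.png",cv2.resize(cv2.convertScaleAbs(p[190:340,130:440,::-1],alpha=1.6),None,fx=2.5,fy=2.5,interpolation=cv2.INTER_CUBIC))
```

```text
t 5.45 pos [ 0.5014 -0.0142  0.0821] F [-0.02  0.24  0.08] w 0.403
turn deg [-0.09 -0.    0.01]
shift now-tool cm [ 0.01 -5.26  0.27] in wanted-tool [ 0.01 -5.26  0.26]
```

View pics/w3.png

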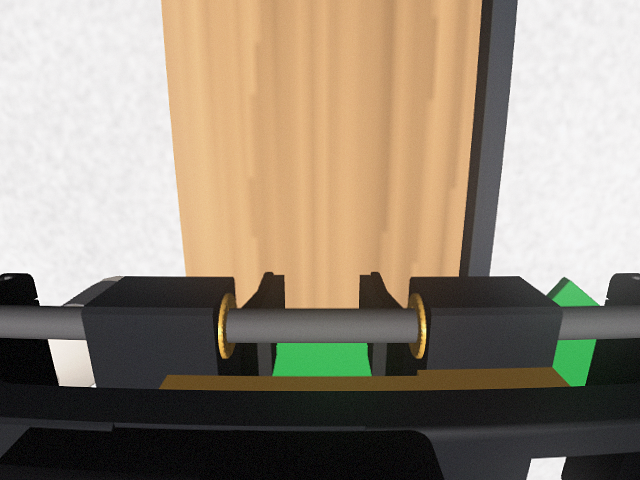

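View pics/t3.png

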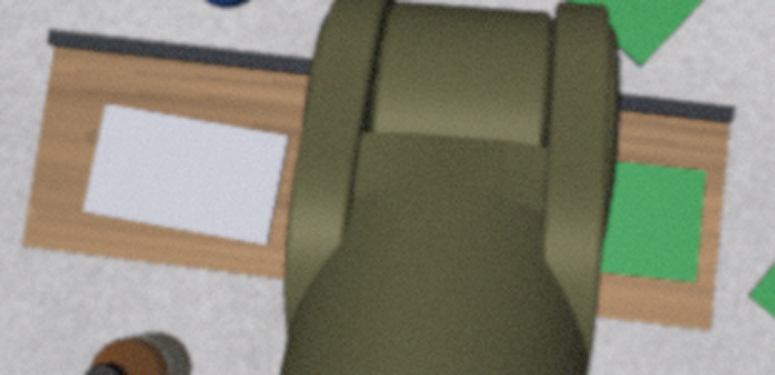

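The push is straightening the plate: its outer end, now at about crop (702, 225), is parallel to the ledge's end at (720, 225). Continuing.

{"fn": "jog_arm", "kwargs": {"targets": [[0,0,0,0,-0.6,0,3.5],[0,0,0,0,-0.6,0,3.5],[0,0,0,0,-0.6,0,3.5],[0,0,0,0,-0.6,0,3.5],[0,0,0,0,-0.6,0,3.5],[0,0,0,0,-0.6,0,3.5],[0,0,0,0,-0.6,0,3.5],[0,0,0,0,-0.4,0,3.5],[0,0,0,0,0,0,3.5]]}}

```text
time: 6.68
position: [0.4953, -0.0597, 0.0821]
tool_rot: [0.105, 1.568, -0.106]
ft_force: [-0.1, 0.5, -0.6]
grip_width: 0.404
```

Run:
```python
from h import *
R=togo([.497,-.0667,.082])
for n,(x0,y0,x1,y1) in {"top":(340,210,500,340),"scene":(230,150,400,270)}.items():
    p,d=get_image(n);cv2.imwrite(f"pics/{n}4.png",cv2.resize(cv2.convertScaleAbs(p[y0:y1,x0:x1,::-1],alpha=1.6),None,fx=4,fy=4,interpolation=cv2.INTER_CUBIC))
```

```text
t 6.675 pos [ 0.4953 -0.0597  0.0821] F [-0.07  0.5  -0.64] w 0.404
turn deg [-0.08  0.    0.  ]
shift now-tool cm [ 0.01 -0.67  0.26] in wanted-tool [ 0.01 -0.67  0.26]
```

View pics/top4.png

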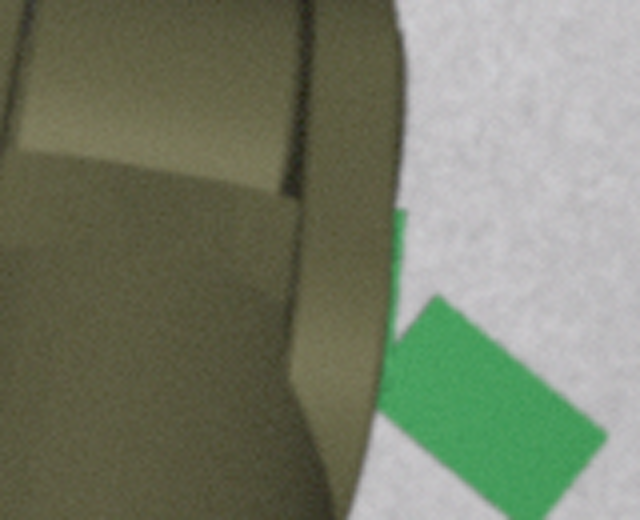

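View pics/scene4.png

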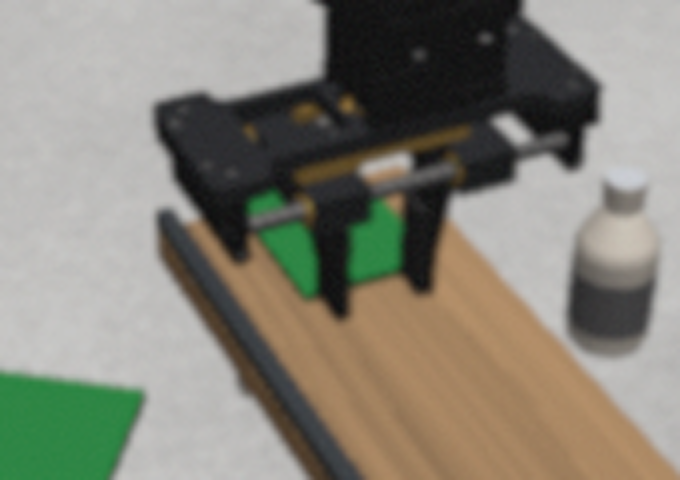

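{"fn": "jog_arm", "kwargs": {"targets": [[0,0,0,0,-0.4,0,3.5],[0,0,0,0,0,0,3.5],[0,0,0,0,1.5,0,3.5],[0,0,0,-3,1.0,0,3.5],[0,0,0,-4,3,0,3.5],[0,0,0,-4,4,0,3.5],[0,0,0,0,5,0,3.5],[0,0,0,0,5,0,3.5],[0,0,0,0,0,0,3.5]]}}

```text
time: 7.9
position: [0.52, 0.1367, 0.1917]
tool_rot: [0.099, 1.569, -0.097]
ft_force: [0.7, -1.1, 0.1]
grip_width: 0.404
```

Run:
```python
from h import *
R=togo([.497,-.0667,.082])
for n,(x0,y0,x1,y1) in {"top":(310,210,470,340),"scene":(230,150,400,270)}.items():
    p,d=get_image(n);cv2.imwrite(f"pics/{n}5.png",cv2.resize(cv2.convertScaleAbs(p[y0:y1,x0:x1,::-1],alpha=1.6),None,fx=4,fy=4,interpolation=cv2.INTER_CUBIC))
```

```text
t 7.9 pos [0.52   0.1367 0.1917] F [ 0.66 -1.09  0.11] w 0.404
turn deg [ 0.48 -0.03 -0.07]
shift now-tool cm [ 10.95 -20.48   0.25] in wanted-tool [ 10.97 -20.47   0.42]
```

View pics/top5.png

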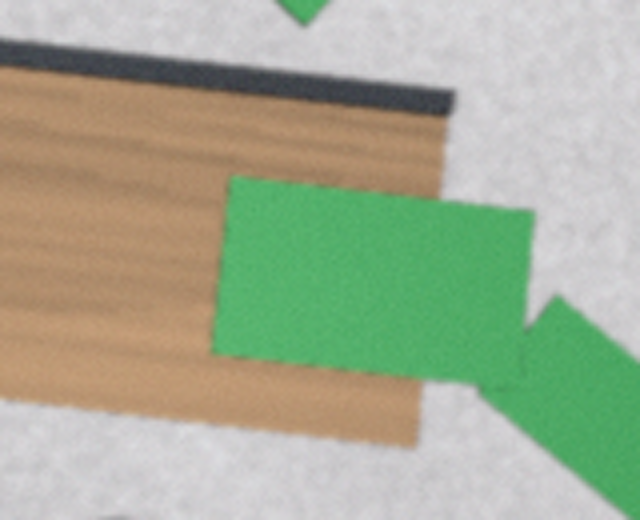

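View pics/scene5.png

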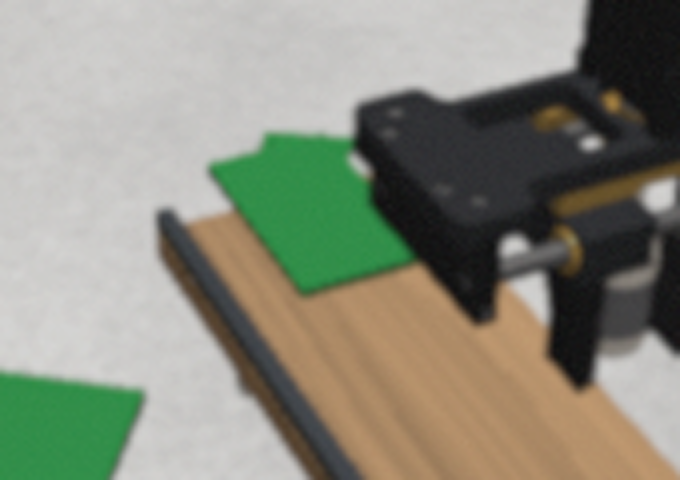

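Run:
```python
from h import *
c=camera_info("top");T=c["world_from_camera"]
f=lambda u,v,z:atz(c,T,u/4-.375+310,v/4-.375+210,z)
A,B,C,D=[f(*q,.066) for q in[(230,177),(534,211),(520,388),(212,354)]]
L1=f(416,446,.06);L2=f(455,91,.072);e=(L1+L2)/2
print(A,B,C,D,L1,L2)
r=(L2-L1)[:2];r/=np.linalg.norm(r);print("end-normal tilt deg",np.degrees(np.arctan2(-r[1],r[0])))
for d,n in((U[:2],"long"),(np.array([r[1],-r[0]]),"end")):
  print(n,[round(float((q-e)[:2]@d)*1000,1) for q in(A,B,C,D)])
v=(B-A+C-D)[:2];print("plate tilt",np.degrees(np.arctan2(-v[0],-v[1])),"len",np.linalg.norm(v)/2)
print("r",[round(float((q-e)[:2]@RR[:2])*1000,1) for q in(A,B,C,D)])
```

```text
[ 0.52379904 -0.07865392  0.066     ] [ 0.50857638 -0.19680756  0.066     ] [ 0.44032701 -0.18852429  0.066     ] [ 0.45520811 -0.07005698  0.066     ] [ 0.41855088 -0.14862522  0.06      ] [ 0.5554725  -0.16671928  0.072     ]
end-normal tilt deg 7.527963901993014
long [-83.2, 35.9, 36.8, -82.6]
end [-83.2, 36.0, 36.7, -82.7]
plate tilt 7.2504219197904325 len 0.11926410655231831
r [26.0, 26.6, -42.2, -43.1]
```

The plate is straight to within 0.3° and sticks out 36.5 mm. I'll push about 3 mm more to reach 40 mm.

{"fn": "jog_arm", "kwargs": {"targets": [[0.4,0,0,0,-5,0,3.5],[0,0,0,0,-5,0,3.5],[0,0,0,2.5,-5,0,3.5],[0,0,0,3,-2.5,0,3.5],[0,0,0,3,0,0,3.5],[0,0,0,2.2,0,0,3.5],[0,0,0,0,0,0,3.5]]}}

```text
time: 8.88
position: [0.4948, -0.0445, 0.0838]
tool_rot: [0.112, 1.571, -0.113]
ft_force: [0.5, -0.6, -0.4]
grip_width: 0.402
```

Run:
```python
from h import *
togo([.497,-.0667,.082])
```

```text
t 8.875 pos [ 0.4948 -0.0445  0.0838] F [ 0.47 -0.56 -0.43] w 0.402
turn deg [-0.59 -0.19  0.07]
shift now-tool cm [ 0.18 -2.17  0.54] in wanted-tool [ 0.18 -2.17  0.52]
```

{"fn": "jog_arm", "kwargs": {"targets": [[-0.4,0,0,0.1,0,0,3.5],[0,0,0,0,0,0,3.5],[0,0,0,0,0,0,3.5]]}}

```text
time: 9.25
position: [0.4972, -0.0432, 0.0848]
tool_rot: [0.105, 1.567, -0.104]
ft_force: [0.4, -0.4, -0.6]
grip_width: 0.402
```

Run:
```python
from h import *
togo([.497,-.0667,.082])
```

```text
t 9.25 pos [ 0.4972 -0.0432  0.0848] F [ 0.36 -0.41 -0.65] w 0.402
turn deg [-0.04  0.08 -0.04]
shift now-tool cm [ 0.28 -2.33  0.3 ] in wanted-tool [ 0.28 -2.33  0.3 ]
```

{"fn": "jog_arm", "kwargs": {"targets": [[0,0,0,0.28,0,0,3.5],[0,0,0,0,-0.6,-0.1,3.5],[0,0,0,0,-0.6,0,3.5],[0,0,0,0,-0.5,0,3.5],[0,0,0,0,-0.4,0,3.5],[0,0,0,0,-0.25,0,3.5],[0,0,0,0,0,0,3.5],[0,0,0,0,0,0,3.5]]}}

```text
time: 10.25
position: [0.4925, -0.0664, 0.0812]
tool_rot: [0.105, 1.568, -0.105]
ft_force: [0.5, -0.5, -0.7]
grip_width: 0.402
```

Run:
```python
from h import *
togo([.497,-.0667,.082])
```

```text
t 10.25 pos [ 0.4925 -0.0664  0.0812] F [ 0.55 -0.52 -0.7 ] w 0.402
turn deg [-0.04  0.    0.  ]
shift now-tool cm [-0.08  0.03  0.45] in wanted-tool [-0.08  0.02  0.45]
```

{"fn": "jog_arm", "kwargs": {"targets": [[0,0,0,0,1.5,0,3.5],[0,0,0,-3,1.0,0,3.5],[0,0,0,-4,3,0,3.5],[0,0,0,-4,4,0,3.5],[0,0,0,-3,5,0,3.5],[0,0,0,0,5,0,3.5],[0,0,0,0,5,0,3.5],[0,0,0,0,0,0,3.5],[0,0,0,0,0,0,3.5]]}}

```text
time: 11.38
position: [0.5247, 0.1768, 0.221]
tool_rot: [0.103, 1.569, -0.105]
ft_force: [0.1, -1.2, 0.7]
grip_width: 0.404
```

Run:
```python
from h import *
togo([.497,-.0667,.082])
for n,(x0,y0,x1,y1) in {"top":(310,210,470,340),"scene":(230,150,400,270)}.items():
    p,d=get_image(n);cv2.imwrite(f"pics/{n}6.png",cv2.resize(cv2.convertScaleAbs(p[y0:y1,x0:x1,::-1],alpha=1.6),None,fx=4,fy=4,interpolation=cv2.INTER_CUBIC))
    cv2.imwrite(f"pics/{n}6full.png",cv2.convertScaleAbs(p[:,:,::-1],alpha=1.6))
    c=camera_info(n);T=c["world_from_camera"]
    if n=="top":
        for u,v in[(360,275),(400,278),(430,281),(439,280)]: print(dep(c,T,u,v,np.median(d[v-1:v+2,u-1:u+2])).round(4))
```

```text
t 11.375 pos [0.5247 0.1768 0.221 ] F [ 0.12 -1.16  0.71] w 0.404
turn deg [ 0.02 -0.02  0.06]
shift now-tool cm [ 13.92 -24.48   0.47] in wanted-tool [ 13.9  -24.5    0.48]
[ 0.4913 -0.0672  0.0587]
[ 0.4854 -0.1288  0.0659]
[ 0.48   -0.1755  0.0645]
[ 0.4813 -0.1893  0.0657]
```

View pics/top6.png

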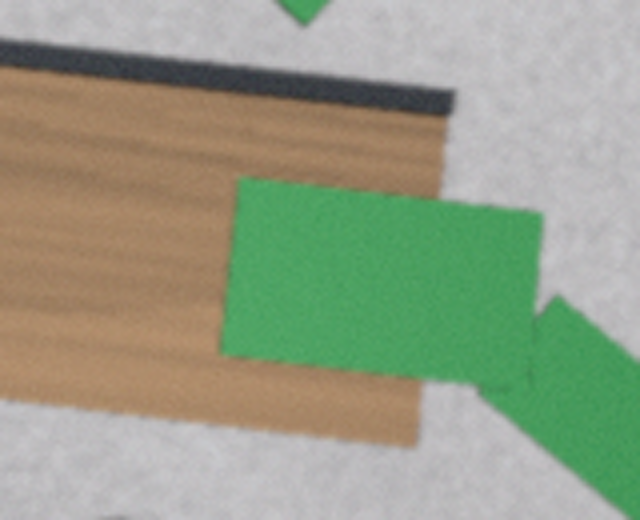

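View pics/scene6full.png

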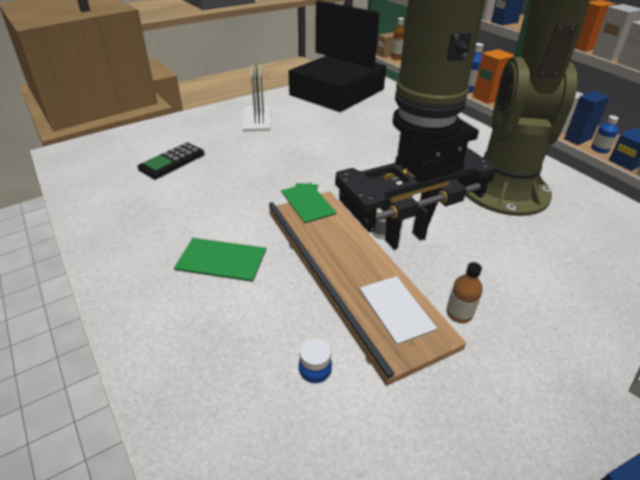

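View pics/top6full.png

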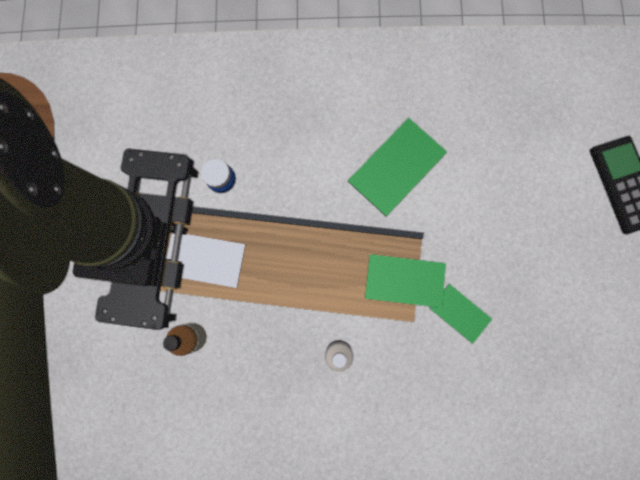

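The plate now ends at crop (543, 212) / (530, 391), about 3.3 mm further out, so roughly 40 mm overhangs. It lies flat at z ≈ 0.065 and is still parallel to the ledge. The bottles, jar and white plate sit at the same pixels as before, and the gripper is well clear.

```bash
python3 -c "
from bench import *
print(close_job())"
```

```text
the job is handed in; nothing more can be done
None
```

I pushed the green plate along the ledge with the fingertips only, over its nearer end (the −y end, on the robot's right). About 40 mm of its 120 mm length now sticks out. I handed the job in at about 11.5 s, with the gripper raised and clear.

- **Overhang:** after the first push, the top camera measured 36–37 mm. I then pushed on, and the plate moved about 3.3 mm further in the image. I did not recompute the final corners, so the 40 mm is that first measurement plus the shift.
- **Straight and flat:** the plate started about 5° off the ledge's direction. It was within about 0.3° after the first push and still looks parallel. Depth readings on top of it gave 64.5–66 mm, including over the overhang, so it lies flat.
- **Other things:** the white plate, both bottles and the jar are in the same places in the final images. The white plate and white bottle were each partly hidden by the gripper in one of the two views. The force readings between moves stayed around 1 N.
- **Disagreements:** the two fixed cameras differed by up to about 5 mm on positions along the ledge. This has little effect on the overhang, since the plate and the ledge end were measured in the same picture.

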